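Put away the titration ware

ROBOT

A 6-joint arm with a two-finger parallel gripper is mounted at the origin on the work surface. World frame = base frame: x ahead of the robot, y to its left, z up, the work surface at z = 0. Lengths are in mm, angles in rad, forces in N, time in s.
With the tool pointing down it reaches from about 275 to 1000 mm from the base axis. Payload 8.4 kg.
Tool frame: the origin (TCP) lies midway between the tips of the shut fingers; the grasp point (between the pads) lies 19 mm behind it; z points along the fingers, y is the line along which they close (so a half turn about z gives the same grasp; the last joint's range is limited). The gripper opens to 85 mm and grips with 20 to 120 N. Pads are 22 mm wide; open, the fingers measure 114 mm over their backs; the gripper's body (76 mm by 85 mm) begins 54 mm behind the grasp point. The pads swing forward as they close: fully open they stand 13 mm farther back than shut.
Start: joints at [-1.273, 0.353, 1.633, -0, 1.155, -0.002], TCP at [184.579, -597.125, 231.281] pointing down, gripper open.
Joint ranges: [-2.63, 2.63], [-0.92, 2.1], [0.06, 2.66], [-1.3, 4.44], [0, 2.69], [-3.02, 3.02]. Speed limits (rad/s): [2.22, 2.22, 2.79, 3.14, 3.14, 3.14].

INTERFACE

Orientations are given as [roll, pitch, yaw] about the fixed x, y, z axes, in that order (R = Rz(yaw) Ry(pitch) Rx(roll)).
In Python, from rig import * gives the robot as it stands.
- The arm moves only by the shell command python3 -m jog 'ROWS' [FORCE]. ROWS is JSON, a list of rows, each an object of numbers: "x", "y", "z": the shift along the tool's x, y, z in cm; "spin": the turn about the tool's z in rad; "grip": the closure, from 0 (fully open) to 1 (shut). In form: [{"x": .., "y": .., "z": .., "spin": .., "grip": ..}, ...]. A call has 1 to 20 rows; each row shifts and turns the commanded pose from where the row before left it, along the tool's axes as they then stand; what a row does not reach is not made up. A row lasts 1/12 s, in which the tool goes at most 41.7 mm and 7.16 degrees, less where a joint would pass 70% of its speed; a pose out of reach is approached as far as the arm can. A call with a gripper value outside its range is refused whole. The fingers move at their own pace and stop on an object; FORCE is the grip in N (left out, the last holds). Time passes only in rows, so rows that do not move let the fingers close. It gives the time, the measured TCP pose, the force, the opening and the grip force at its end, in the units of the state.
- sense(): the state, without advancing time (a new reading comes with each control period).
- grab_frame(name): name is "scene" or "side" or "wrist"; returns a dict with "pixels" (400x640x3 uint8, blue, green, red), "camera_matrix" (3x3 intrinsics, pixels), "rvec" (rotation vector, rad) and "tvec" (3), from world to camera coordinates, as OpenCV has them; the wrist camera has in their place "T_tool_cam" (4x4, takes a point from camera to tool coordinates, whose origin is the TCP and whose axes are the flange's). Camera axes: x right, y down, z forward; pixel columns grow to the right and rows downward; lengths in mm; the calibration is good to about 2 mm. The wrist camera is an equidistant fisheye: a pixel r from the principal point sees the ray r / f radians off the axis. A picture is of the moment at which its call begins: read the wrist's pose just before it. There is no depth.
- sign_off(): hands the job in; it is judged then, once.
The state is a dict: "clock": time; "qpos": joint angles; "qvel": joint speeds; "joint_efforts": joint torques, N m; "eef_pos": TCP position; "tcp_rot": TCP orientation; "contact_force": force on the tool from outside, world axes, zero at the start; "wrist_torque": the same for the moment, N m; "opening": opening from 0.0 (shut) to 1.0 (fully open); "grasp_force": force on a finger pad.
Only numpy, scipy, OpenCV 4.12 (cv2) and the standard library are available. Lean on these libraries where they do the work, as an engineer would, in place of code of your own. Each camera call takes 0.05 s, during which the arm holds its last target. There are 200 camera calls.

TASK

The class is over: sort the loose ware on the lab bench into the blue trays. Both rubber stoppers, the metal boss-head clamp and the porcelain crucible each go, standing upright as they stand now, flat on the floor of the tray that already holds one of the same kind; once the open crucible stands released in its tray, put its lid squarely on it. Set the porcelain down gently, never let it fall, and leave the flask and the wash bottle where they are.

Things in the scene. Friction and masses are not known exactly. Their poses are not given: they have to be found in the camera images.
- stopper_a: Loose black rubber stopper, a slightly tapered plug standing narrow end down: 34 mm diameter at the top, 28 mm at the foot, 32 mm tall, about 30 g. Origin: centre of the underside; z up. The two stoppers are alike.
- stopper_b: Loose black rubber stopper, a slightly tapered plug standing narrow end down: 34 mm diameter at the top, 28 mm at the foot, 32 mm tall, about 30 g. Origin: centre of the underside; z up. The two stoppers are alike.
- boss: Loose aluminium boss-head clamp lying on its flat side: body 56 mm long along its y, 26 mm wide along its x, 30 mm high, about 110 g, with a solid middle block 20 mm long (y = -10 to +10 mm) whose flat faces at x = -13 and +13 mm are good to grip, and an open jaw at each end. A dark wing screw stands on top at y = -20 mm, reaching 45 mm high; another sticks out of the +y end to y = +41 mm, 20 mm above the underside. Origin: centre of the underside; z up.
- crucible: Loose open white porcelain crucible standing upright: a slightly tapered cup, 42 mm diameter at the rim, 34 mm at the foot, 36 mm tall, wall 3 mm, about 40 g. Origin: centre of the underside; z up.
- lid: Loose white porcelain lid of the crucible, lying flat, knob up: disc 54 mm in diameter and 4 mm thick, with a round knob 12 mm in diameter in the middle that reaches 20 mm above the underside; about 25 g. The underside is flat, so it rests on the crucible's rim and overlaps it by 6 mm all round. Origin: centre of the underside; z up.
- tray_stoppers: Fixed, shallow open blue tray, 128 mm along its x by 178 mm along its y, 12 mm high overall, walls and floor 4 mm thick (the floor's top is 4 mm above the origin). All three trays look alike except for the sample. Origin: centre of the underside, on the bench. A sample is glued in it at x = 0, y = +58 mm; the rest of the tray is empty. The sample here is a rubber stopper: the stoppers' tray.
- tray_bosses: Fixed, shallow open blue tray, 128 mm along its x by 178 mm along its y, 12 mm high overall, walls and floor 4 mm thick (the floor's top is 4 mm above the origin). All three trays look alike except for the sample. Origin: centre of the underside, on the bench. A sample is glued in it at x = 0, y = +58 mm; the rest of the tray is empty. The sample here is a boss-head clamp (long axis along the tray's y, its end screw reaching 10 mm out over the +y wall): the boss-heads' tray.
- tray_porcelain: Fixed, shallow open blue tray, 128 mm along its x by 178 mm along its y, 12 mm high overall, walls and floor 4 mm thick (the floor's top is 4 mm above the origin). All three trays look alike except for the sample. Origin: centre of the underside, on the bench. A sample is glued in it at x = 0, y = +58 mm; the rest of the tray is empty. The sample here is a white crucible with its lid on (54 mm across, 56 mm high): the porcelain's tray.
- flask: Bystander: conical glass flask, 84 mm diameter, 125 mm tall, to be left alone. Origin: centre of the underside.
- wash_bottle: Bystander: clear plastic wash bottle, 68 mm diameter, 143 mm tall to its white cap, with a bent spout up to 190 mm, to be left alone. Origin: centre of the underside.

How it is judged (in metres and radians):
On the way, in this order (a step that is already met when the one before it is completed fails the run):
1. the open crucible stands released in the porcelain tray, the lid not yet on it (x of crucible in the frame of tray_porcelain between -0.055 and 0.055 m and y of crucible in the frame of tray_porcelain between -0.08 and 0.08 m and z of crucible in the frame of tray_porcelain between 0 and 0.008 m and angle between crucible's own z axis and vertical below 0.15 rad and linear speed of crucible below 0.02 m/s and contact force between the fingers and crucible below 0.05 N and horizontal distance between lid and crucible above 0.03 m), for 0.2 s.
2. the lid lies on the crucible, released (x of crucible in the frame of tray_porcelain between -0.055 and 0.055 m and y of crucible in the frame of tray_porcelain between -0.08 and 0.08 m and z of crucible in the frame of tray_porcelain between 0 and 0.008 m and angle between crucible's own z axis and vertical below 0.15 rad and linear speed of each of crucible, lid below 0.02 m/s and horizontal distance between lid and crucible below 0.01 m and z of lid in the frame of crucible between 0.032 and 0.04 m and angle between lid's own z axis and vertical below 0.12 rad and contact force between the fingers and lid below 0.05 N), for 0.2 s.
At the end, for the whole second after the job is handed in: Stoppers, boss-head and crucible each rest on the floor of their kind's tray (origin within 55 by 80 mm of its centre, less than 8 mm up), upright within 0.15 rad; the lid is on the crucible, 32 to 40 mm above its underside, centred within 10 mm, level within 0.12 rad; all at rest (0.02 m/s) (x of stopper_a in the frame of tray_stoppers between -0.055 and 0.055 m and y of stopper_a in the frame of tray_stoppers between -0.08 and 0.08 m and z of stopper_a in the frame of tray_stoppers between 0 and 0.008 m and angle between each of stopper_a, stopper_b, boss, crucible's own z axis and vertical below 0.15 rad and linear speed of each of stopper_a, stopper_b, boss, crucible, lid below 0.02 m/s and x of stopper_b in the frame of tray_stoppers between -0.055 and 0.055 m and y of stopper_b in the frame of tray_stoppers between -0.08 and 0.08 m and z of stopper_b in the frame of tray_stoppers between 0 and 0.008 m and x of boss in the frame of tray_bosses between -0.055 and 0.055 m and y of boss in the frame of tray_bosses between -0.08 and 0.08 m and z of boss in the frame of tray_bosses between 0 and 0.008 m and x of crucible in the frame of tray_porcelain between -0.055 and 0.055 m and y of crucible in the frame of tray_porcelain between -0.08 and 0.08 m and z of crucible in the frame of tray_porcelain between 0 and 0.008 m and horizontal distance between lid and crucible below 0.01 m and z of lid in the frame of crucible between 0.032 and 0.04 m and angle between lid's own z axis and vertical below 0.12 rad); the robot touches nothing.
It fails at once if the flask is moved more than 20 mm or tipped (distance of flask from where it was at the start of the episode above 0.02 m or angle between flask's own z axis and vertical above 0.3 rad).
It fails at once if the wash bottle is moved more than 20 mm or tipped (distance of wash_bottle from where it was at the start of the episode above 0.02 m or angle between wash_bottle's own z axis and vertical above 0.3 rad).
It fails at once if the crucible falls (moves faster than 0.6 m/s untouched by the fingers: a drop of about 20 mm) (contact force between the fingers and crucible below 0.01 N and linear speed of crucible above 0.6 m/s).
It fails at once if the lid falls (moves faster than 0.6 m/s untouched by the fingers: a drop of about 20 mm) (contact force between the fingers and lid below 0.01 N and linear speed of lid above 0.6 m/s).
It also fails if it takes over 125 s, if anything falls off the work surface, if the arm or the gripper's body presses on something with over 40 N, if the wrist force passes 120 N, or if a joint passes its speed limit or range.

## Working session

There is one attempt and no reset: what is moved stays moved. The work goes in short steps, Python scripts to look and compute and a shell command to move; the robot and the scene stay as the last step left them, time stands still between calls to the robot, and variables do not carry over. Pictures are saved under pics/ and viewed, at most 17 in all, crops included, and the job is handed in when it is done.

```bash
mkdir -p pics; ls; python3 - <<'E'
from rig import *
import cv2
s=sense();print(s)
for n in("scene","side","wrist"):
    f=grab_frame(n);cv2.imwrite(f"pics/{n}0.png",f["pixels"])
    print(n,{k:v for k,v in f.items() if k!="pixels"})
E
```

```text
pics
{'clock': 0.0, 'qpos': array([-1.27338375e+00,  3.53631225e-01,  1.63415218e+00,  2.05525657e-05,
        1.15521892e+00, -2.40511146e-03]), 'qvel': array([ 0.00102674,  0.00037508, -0.00210153,  0.00020236, -0.00060237,
       -0.00120539]), 'joint_efforts': array([-3.97018492e-03, -6.05264711e+01, -3.42080891e+01, -4.34993462e-04,
        9.35057615e-03, -6.86331674e-06]), 'eef_pos': array([ 184.45009782, -596.64727752,  230.5645417 ]), 'tcp_rot': array([-3.14018303e+00, -2.21818379e-05,  2.99809366e-01]), 'contact_force': array([-0.00178051, -0.69073784, -0.45928304]), 'wrist_torque': array([ 0.00277416,  0.01769815, -0.00483287]), 'grasp_force': 0.0, 'opening': 0.999709672241047}
scene {'camera_matrix': array([[449.82500834,   0.        , 322.41378   ],
       [  0.        , 449.82500834, 198.44082856],
       [  0.        ,   0.        ,   1.        ]]), 'rvec': array([ 2.27572865,  1.1991897 , -0.37269348]), 'tvec': array([-285.25251283, -306.76963396, 1446.18096272])}
side {'camera_matrix': array([[401.24842728,   0.        , 324.04408891],
       [  0.        , 401.24842728, 202.10403599],
       [  0.        ,   0.        ,   1.        ]]), 'rvec': array([ 0.57229036, -2.59312466,  1.23946363]), 'tvec': array([488.9413088 , 165.3137437 , 924.03641782])}
wrist {'camera_matrix': array([[309.70691629,   0.        , 319.39543874],
       [  0.        , 309.70691629, 202.69384805],
       [  0.        ,   0.        ,   1.        ]]), 'T_tool_cam': array([[-1.51471111e-03, -9.59909537e-01, -2.80305881e-01,
         7.20381558e+01],
       [ 9.99998572e-01, -1.66408739e-03,  2.94907857e-04,
        -5.71940424e-01],
       [-7.49538346e-04, -2.80305034e-01,  9.59910687e-01,
        -1.42891208e+02],
       [ 0.00000000e+00,  0.00000000e+00,  0.00000000e+00,
         1.00000000e+00]])}
```

View pics/scene0.png

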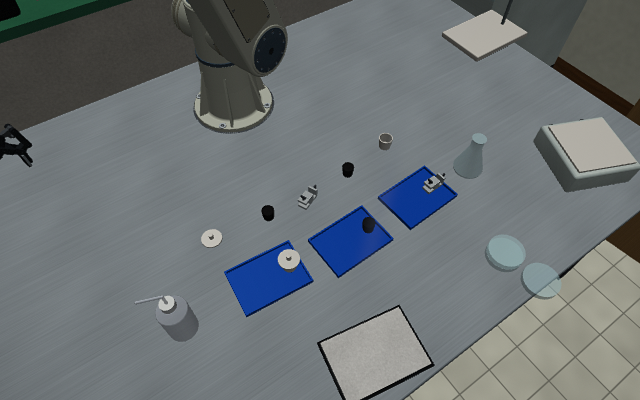

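View pics/side0.png

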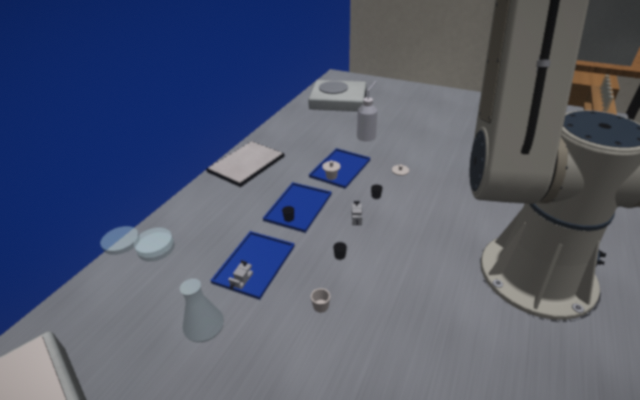

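The scene view shows the lid at (211,238), stoppers at (268,213) and (348,170), the boss at (308,197) and the crucible at (385,141). The trays are porcelain (268,278), stoppers (350,241) and bosses (418,197). The flask is at (469,165) and the wash bottle at (176,315). The side view agrees with this.

```bash
cat > h.py <<'E'
from rig import *
import numpy as np, cv2
from scipy.spatial.transform import Rotation as Ro
def world(f,px,z,s=None):
    """pixels (n,2) -> world xy at height z; s: state for the wrist camera"""
    px=np.atleast_2d(np.float64(px));K=f["camera_matrix"]
    if s is None:
        R=cv2.Rodrigues(f["rvec"])[0].T;c=-R@f["tvec"];d=(px-K[:2,2])/K[0,0];d=np.c_[d,np.ones(len(d))]
    else:
        Rt=Ro.from_euler("xyz",s["tcp_rot"]).as_matrix();T=f["T_tool_cam"]
        R=Rt@T[:3,:3];c=Rt@T[:3,3]+s["eef_pos"]
        u=(px-K[:2,2])/K[0,0];r=np.linalg.norm(u,axis=1,keepdims=True)+1e-9
        d=np.c_[u/r*np.sin(r),np.cos(r)]
    d=d@R.T
    return (c+d*((z-c[2])/d[:,2:]))[:,:2]
def blobs(m,amin):
    n,l,st,ce=cv2.connectedComponentsWithStats(m.astype(np.uint8))
    return [(st[i],ce[i],l==i) for i in range(1,n) if st[i][4]>=amin]
def togo(s,xy,z):
    """remaining shift in tool axes, cm"""
    d=np.r_[xy,z]-s["eef_pos"]
    return np.round(Ro.from_euler("xyz",s["tcp_rot"]).inv().apply(d)/10,2)
E
python3 - <<'E'
from h import *
f=grab_frame("scene");p=f["pixels"].astype(int);b,g,r=p[...,0],p[...,1],p[...,2]
blue=(b>90)&(b-r>60)&(b-g>50)
for st,ce,m in blobs(blue,800):
    c=cv2.findContours(m.astype(np.uint8),0,2)[0][0][:,0]
    w=world(f,c,6).astype(np.float32)
    print("tray",ce.round(),cv2.minAreaRect(w))
for n,px,z in [("lid",(211,238),4),("st1",(268,213),16),("boss",(308,197),15),("st2",(348,170),16),("cruc",(385,141),18),("flask",(469,172),15),("bottle",(178,325),40),("s_porc",(289,258),30),("s_stop",(369,226),20),("s_boss",(433,184),19)]:
    print(n,world(f,px,z).round())
s=sense();print(s["eef_pos"])
E
```

```text
tray [416. 198.] ((610.0476684570312, 243.67263793945312), (129.7652130126953, 179.15054321289062), 3.1787502765655518)
tray [348. 241.] ((616.3453369140625, 8.597785949707031), (129.73951721191406, 178.60372924804688), 2.057635545730591)
tray [265. 279.] ((586.5267944335938, -218.52664184570312), (178.7010955810547, 129.98434448242188), 85.6157455444336)
lid [[ 413. -285.]]
st1 [[ 437. -128.]]
boss [[452. -12.]]
st2 [[439. 132.]]
cruc [[413. 287.]]
flask [[636. 410.]]
bottle [[ 594. -447.]]
s_porc [[ 587. -156.]]
s_stop [[620.  65.]]
s_boss [[612. 295.]]
[ 184.47901432 -596.84966962  230.82816604]
```

View pics/wrist0.png

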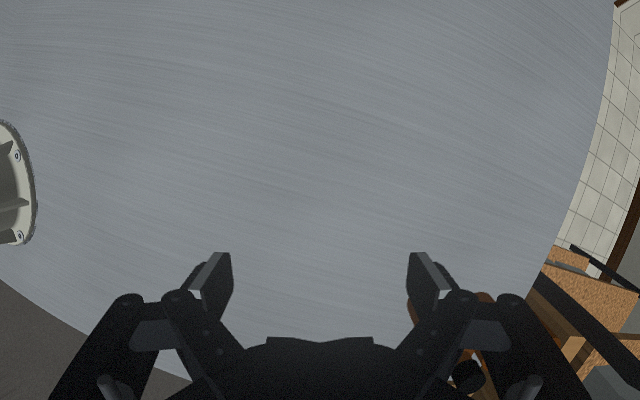

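The wrist view shows empty bench: picture up is tool +x, and the fingers are at the bottom. The tray sizes fit the given ones. I turn the tool to yaw 90° (tool x = world y, tool y = world x) and go above the crucible.

```bash
python3 -m jog '[{"spin":-0.1155},{"spin":-0.1155},{"spin":-0.1155},{"spin":-0.1155},{"spin":-0.1155},{"spin":-0.1155},{"spin":-0.1155},{"spin":-0.1155},{"spin":-0.1155},{"spin":-0.1155},{"spin":-0.1155}]' 25
python3 -m jog '[{"x":3.4,"y":0.88},{"x":3.4,"y":0.88},{"x":3.4,"y":0.88},{"x":3.4,"y":0.88},{"x":3.4,"y":0.88},{"x":3.4,"y":0.88},{"x":3.4,"y":0.88},{"x":3.4,"y":0.88},{"x":3.4,"y":0.88},{"x":3.4,"y":0.88},{"x":3.4,"y":0.88},{"x":3.4,"y":0.88},{"x":3.4,"y":0.88},{"x":3.4,"y":0.88}]'
python3 - <<'E'
from h import *
s=sense();print(s["eef_pos"],s["tcp_rot"]);f=grab_frame("wrist");cv2.imwrite("pics/w1.png",f["pixels"])
import pickle;pickle.dump((s,f),open("w1.pkl","wb"))
E
```

```text
[ 184.47901432 -596.84966962  230.82816604] [-3.14071893e+00  2.59323214e-05  2.99780210e-01]schema error: expected keys x, y, z, spin, grip
schema error: expected keys x, y, z, spin, grip
```

```bash
python3 -m jog '[{"x":0,"y":0,"z":0,"spin":-0.1155,"grip":0},{"x":0,"y":0,"z":0,"spin":-0.1155,"grip":0},{"x":0,"y":0,"z":0,"spin":-0.1155,"grip":0},{"x":0,"y":0,"z":0,"spin":-0.1155,"grip":0},{"x":0,"y":0,"z":0,"spin":-0.1155,"grip":0},{"x":0,"y":0,"z":0,"spin":-0.1155,"grip":0},{"x":0,"y":0,"z":0,"spin":-0.1155,"grip":0},{"x":0,"y":0,"z":0,"spin":-0.1155,"grip":0},{"x":0,"y":0,"z":0,"spin":-0.1155,"grip":0},{"x":0,"y":0,"z":0,"spin":-0.1155,"grip":0},{"x":0,"y":0,"z":0,"spin":-0.1155,"grip":0}]' 25
python3 -m jog '[{"x":3.4,"y":0.88,"z":0,"spin":0,"grip":0},{"x":3.4,"y":0.88,"z":0,"spin":0,"grip":0},{"x":3.4,"y":0.88,"z":0,"spin":0,"grip":0},{"x":3.4,"y":0.88,"z":0,"spin":0,"grip":0},{"x":3.4,"y":0.88,"z":0,"spin":0,"grip":0},{"x":3.4,"y":0.88,"z":0,"spin":0,"grip":0},{"x":3.4,"y":0.88,"z":0,"spin":0,"grip":0},{"x":3.4,"y":0.88,"z":0,"spin":0,"grip":0},{"x":3.4,"y":0.88,"z":0,"spin":0,"grip":0},{"x":3.4,"y":0.88,"z":0,"spin":0,"grip":0},{"x":3.4,"y":0.88,"z":0,"spin":0,"grip":0},{"x":3.4,"y":0.88,"z":0,"spin":0,"grip":0},{"x":3.4,"y":0.88,"z":0,"spin":0,"grip":0},{"x":3.4,"y":0.88,"z":0,"spin":0,"grip":0}]'
python3 - <<'E'
from h import *
s=sense();print(s["eef_pos"],s["tcp_rot"]);f=grab_frame("wrist");cv2.imwrite("pics/w1.png",f["pixels"])
import pickle;pickle.dump((s,f),open("w1.pkl","wb"))
E
```

```text
clock: 1.17
eef_pos: [184.5, -597.0, 231.1]
tcp_rot: [-3.141, -0.0, 1.576]
contact_force: [0.6, 0.5, 0.5]
opening: 1.001
grasp_force: 0.0
clock: 2.33
eef_pos: [308.0, -119.7, 231.5]
tcp_rot: [3.141, 0.0, 1.57]
contact_force: [1.6, 0.2, -0.2]
opening: 0.997
grasp_force: 0.0
[ 307.99570067 -119.67504202  231.52564214] [3.14072758e+00 3.39820713e-04 1.56974215e+00]
```

View pics/w1.png

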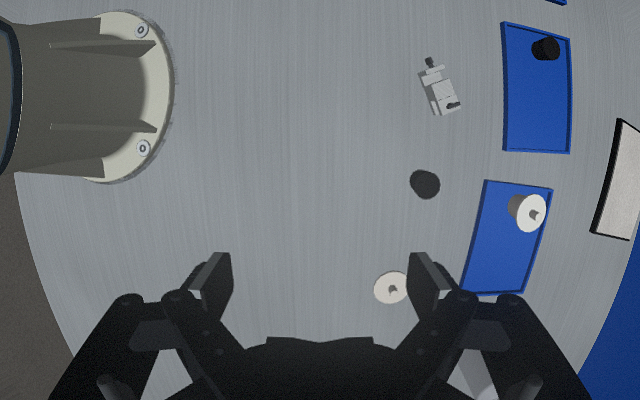

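This view shows the lid at (391,288), stopper 1 at (425,183), the boss at (439,90) with its end screw toward world +y, and the trays on the right. I carry on to the crucible and go lower.

```bash

python3 -m jog '[{"x":3.39,"y":0.875,"z":0,"spin":0,"grip":0},{"x":3.39,"y":0.875,"z":0.5,"spin":0,"grip":0},{"x":3.39,"y":0.875,"z":0.75,"spin":0,"grip":0},{"x":3.39,"y":0.875,"z":0.75,"spin":0,"grip":0},{"x":3.39,"y":0.875,"z":0.75,"spin":0,"grip":0},{"x":3.39,"y":0.875,"z":0.75,"spin":0,"grip":0},{"x":3.39,"y":0.875,"z":0.75,"spin":0,"grip":0},{"x":3.39,"y":0.875,"z":0.75,"spin":0,"grip":0},{"x":3.39,"y":0.875,"z":0.75,"spin":0,"grip":0},{"x":3.39,"y":0.875,"z":0.75,"spin":0,"grip":0},{"x":3.39,"y":0.875,"z":0.75,"spin":0,"grip":0},{"x":3.39,"y":0.875,"z":0.75,"spin":0,"grip":0},{"x":0,"y":0,"z":0,"spin":0,"grip":0},{"x":0,"y":0,"z":0,"spin":0,"grip":0}]'
python3 - <<'E'
from h import *
import pickle
s,f=pickle.load(open("w1.pkl","rb"))
for n,px,z in [("lid",(391,288),10),("st1",(425,181),20),("boss",(439,90),22),("boss_endscrew",(430,62),20),("topscrew",(453,104),43),("s_porc",(531,213),50)]: print(n,world(f,px,z,s).round())
s=sense();print(s["eef_pos"],s["tcp_rot"]);f=grab_frame("wrist");cv2.imwrite("pics/w2.png",f["pixels"])
pickle.dump((s,f),open("w2.pkl","wb"))
E
```

```text
clock: 3.55
eef_pos: [413.1, 286.8, 150.5]
tcp_rot: [-3.141, 0.001, 1.573]
contact_force: [-0.1, 0.2, -0.3]
opening: 1.001
grasp_force: 0.0
lid [[ 409. -279.]]
st1 [[ 437. -124.]]
boss [[449. -14.]]
boss_endscrew [[439.  20.]]
topscrew [[459. -30.]]
s_porc [[ 588. -158.]]
[413.08974519 286.82603757 150.54490152] [-3.14067390e+00  6.29146992e-04  1.57280021e+00]
```

View pics/w2.png

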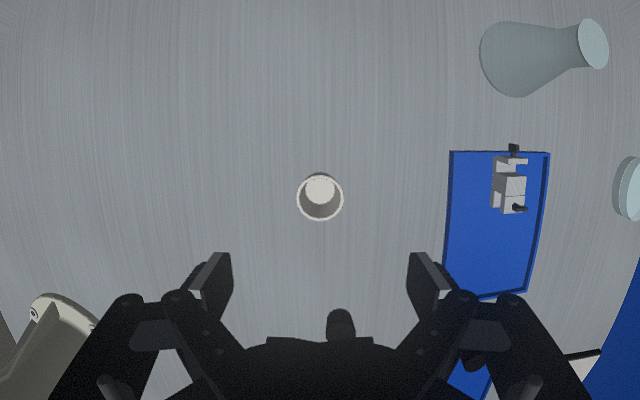

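The crucible is right ahead, with its rim ellipse centred near (320,197) and spanning columns 296–344.

```bash
python3 - <<'E'
from h import *
import pickle
s,f=pickle.load(open("w2.pkl","rb"))
w=world(f,[(320,197),(296.5,197),(344,197),(320,174),(320,220)],36,s);print(w.round(1))
print(togo(s,w[0],9))
E
```

```text
[[414.1 288.5]
 [393.8 288.5]
 [434.8 288.5]
 [414.  308.7]
 [414.1 267.5]]
[ 0.18  0.11 14.15]
```

```bash

python3 -m jog '[{"x":0.13,"y":0.11,"z":2,"spin":0,"grip":0},{"x":0,"y":0,"z":2.6,"spin":0,"grip":0},{"x":0,"y":0,"z":2.6,"spin":0,"grip":0},{"x":0,"y":0,"z":2.6,"spin":0,"grip":0},{"x":0,"y":0,"z":2,"spin":0,"grip":0},{"x":0,"y":0,"z":1.6,"spin":0,"grip":0},{"x":0,"y":0,"z":0.8,"spin":0,"grip":0},{"x":0,"y":0,"z":0.4,"spin":0,"grip":0},{"x":0,"y":0,"z":0,"spin":0,"grip":0},{"x":0,"y":0,"z":0,"spin":0,"grip":0.3},{"x":0,"y":0,"z":0,"spin":0,"grip":0.45},{"x":0,"y":0,"z":0,"spin":0,"grip":0.65},{"x":0,"y":0,"z":0,"spin":0,"grip":0.65},{"x":0,"y":0,"z":0,"spin":0,"grip":0.65},{"x":0,"y":0,"z":0,"spin":0,"grip":0.65}]' 25
python3 -m jog '[{"x":0,"y":0,"z":0,"spin":0,"grip":0.65},{"x":0,"y":0,"z":0,"spin":0,"grip":0.65},{"x":0,"y":0,"z":-0.2,"spin":0,"grip":0.65},{"x":0,"y":0,"z":-0.3,"spin":0,"grip":0.65},{"x":0,"y":0,"z":-0.6,"spin":0,"grip":0.65},{"x":0,"y":0,"z":-1,"spin":0,"grip":0.65},{"x":0,"y":0,"z":-1.4,"spin":0,"grip":0.65}]'
python3 - <<'E'
from h import *
f=grab_frame("wrist");cv2.imwrite("pics/w3.png",f["pixels"])
E
```

```text
clock: 4.85
eef_pos: [414.8, 287.2, 6.3]
tcp_rot: [3.14, -0.001, 1.571]
contact_force: [-1.4, -2.2, 9.0]
opening: 0.476
grasp_force: 24.0
clock: 5.43
eef_pos: [413.8, 286.5, 40.6]
tcp_rot: [-3.14, 0.001, 1.57]
contact_force: [0.2, -0.4, -0.5]
opening: 0.47
grasp_force: 25.3
```

View pics/w3.png

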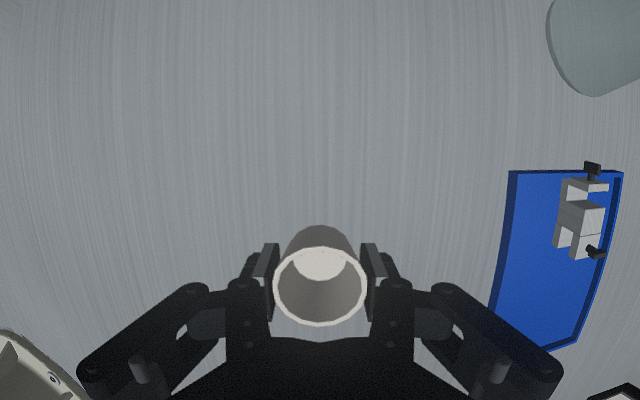

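The crucible is held: rim at (320,286), inner bottom at (321,265). I check its tilt against a model.

```bash
python3 - <<'E'
from h import *
from scipy.optimize import least_squares
f=grab_frame("wrist");K=f["camera_matrix"];T=f["T_tool_cam"]
Ti=np.linalg.inv(T)
def proj(P):
    c=P@Ti[:3,:3].T+Ti[:3,3];r=np.linalg.norm(c[:,:2],axis=1);th=np.arctan2(r,c[:,2])
    return K[:2,2]+K[0,0]*(c[:,:2].T/r*th).T
a=np.linspace(0,6.283,120);C=np.c_[np.cos(a),np.sin(a)]
def rows(v):
    x,z,t=v # foot centre tool x, z ; tilt about tool y
    o=[]
    for r,h in((21,36),(17,0)):
        P=np.c_[r*C,np.full(120,-h)]  # tool z down
        R=Ro.from_euler("y",t).as_matrix()
        q=proj(P@R.T+[x,0,z]);o+=[q[:,1].min(),q[:,1].max()]
    return o
g=lambda v:[rows(v)[0]-246.5,rows(v)[1]-326.5,rows(v)[2]-225]
s=least_squares(g,[0,-4,0]);print(s.x,rows(s.x),s.fun)
E
```

```text
[-1.61134226e+00  9.03771797e+00 -8.08892574e-05] [np.float64(246.49999999999653), np.float64(326.5000000000039), np.float64(225.00000000000077), np.float64(281.0603759754174)] [-3.46744855e-12  3.92219590e-12  7.67386155e-13]
```

Upright (tilt 0). Now I lift it and carry it to the porcelain tray at (584,-248).

```bash

python3 -m jog '[{"x":0,"y":0,"z":-2.5,"spin":0,"grip":0.65},{"x":0,"y":0,"z":-2.5,"spin":0,"grip":0.65},{"x":-1.2,"y":0.4,"z":-2.5,"spin":0,"grip":0.65},{"x":-2.2,"y":0.7,"z":-2.5,"spin":0,"grip":0.65},{"x":-3,"y":0.95,"z":0,"spin":0,"grip":0.65},{"x":-3,"y":0.95,"z":0,"spin":0,"grip":0.65},{"x":-3,"y":0.95,"z":0,"spin":0,"grip":0.65},{"x":-3,"y":0.95,"z":0,"spin":0,"grip":0.65},{"x":-3,"y":0.95,"z":0,"spin":0,"grip":0.65},{"x":-3,"y":0.95,"z":0,"spin":0,"grip":0.65},{"x":-3,"y":0.95,"z":0,"spin":0,"grip":0.65},{"x":-3,"y":0.95,"z":0,"spin":0,"grip":0.65},{"x":-3,"y":0.95,"z":0,"spin":0,"grip":0.65},{"x":-3,"y":0.95,"z":0,"spin":0,"grip":0.65},{"x":-3,"y":0.95,"z":0,"spin":0,"grip":0.65},{"x":-3,"y":0.95,"z":0,"spin":0,"grip":0.65},{"x":-3,"y":0.95,"z":0,"spin":0,"grip":0.65},{"x":-3,"y":0.95,"z":0,"spin":0,"grip":0.65},{"x":-3,"y":0.95,"z":0,"spin":0,"grip":0.65}]'
python3 -m jog '[{"x":-2.2,"y":0.7,"z":0,"spin":0,"grip":0.65},{"x":-1.8,"y":0.6,"z":0,"spin":0,"grip":0.65},{"x":-1,"y":0.35,"z":0,"spin":0,"grip":0.65},{"x":0,"y":0,"z":0,"spin":0,"grip":0.65},{"x":0,"y":0,"z":0,"spin":0,"grip":0.65}]'
python3 - <<'E'
from h import *
s=sense();print(togo(s,(584,-248),12))
f=grab_frame("wrist");cv2.imwrite("pics/w4.png",f["pixels"])
f=grab_frame("scene");print("spout",world(f,(137,302),190))
E
```

```text
clock: 7.12
eef_pos: [567.6, -198.8, 140.0]
tcp_rot: [-3.141, -0.0, 1.57]
contact_force: [-0.8, -0.0, -0.4]
opening: 0.475
grasp_force: 25.6
clock: 7.53
eef_pos: [583.6, -246.9, 139.9]
tcp_rot: [-3.141, -0.001, 1.57]
contact_force: [0.5, 0.7, -0.2]
opening: 0.471
grasp_force: 25.6
[-0.12  0.05 12.79]
spout [[ 578.60864433 -482.72399156]]
```

View pics/w4.png

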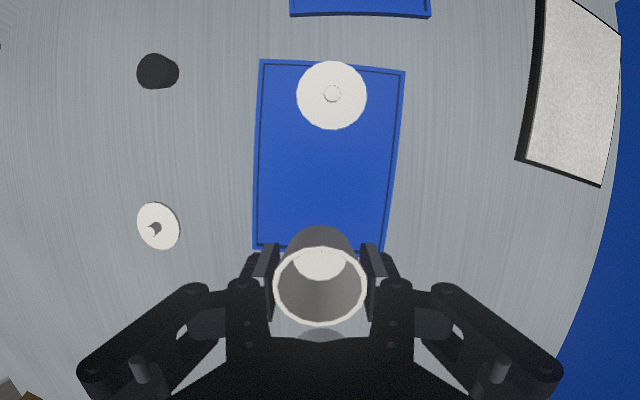

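The crucible is still held upright. The tray spans rows 62–247 with the sample at (331,95), and the crucible's landing spot is at about row 192, inside the tray. The lid is at (158,226). I lower it.

```bash

python3 -m jog '[{"x":0,"y":0,"z":1.5,"spin":0,"grip":0.65},{"x":0,"y":0,"z":2.5,"spin":0,"grip":0.65},{"x":0,"y":0,"z":2.5,"spin":0,"grip":0.65},{"x":0,"y":0,"z":2.2,"spin":0,"grip":0.65},{"x":0,"y":0,"z":1.5,"spin":0,"grip":0.65},{"x":0,"y":0,"z":1,"spin":0,"grip":0.65},{"x":0,"y":0,"z":0.6,"spin":0,"grip":0.65},{"x":0,"y":0,"z":0.4,"spin":0,"grip":0.65},{"x":0,"y":0,"z":0.2,"spin":0,"grip":0.65},{"x":0,"y":0,"z":0,"spin":0,"grip":0.65},{"x":0,"y":0,"z":0,"spin":0,"grip":0.65}]'
python3 -m jog '[{"x":0,"y":0,"z":0.1,"spin":0,"grip":0.65},{"x":0,"y":0,"z":0.1,"spin":0,"grip":0.65},{"x":0,"y":0,"z":0,"spin":0,"grip":0.65}]'
python3 -m jog '[{"x":0,"y":0,"z":0.1,"spin":0,"grip":0.65},{"x":0,"y":0,"z":0,"spin":0,"grip":0.65}]'
```

```text
clock: 8.55
eef_pos: [584.6, -247.3, 17.1]
tcp_rot: [3.14, 0.0, 1.57]
contact_force: [-0.0, 0.2, -0.9]
opening: 0.473
grasp_force: 25.6
clock: 8.8
eef_pos: [584.2, -247.3, 14.5]
tcp_rot: [3.141, 0.0, 1.57]
contact_force: [-0.5, -0.1, 0.1]
opening: 0.469
grasp_force: 25.6
clock: 8.97
eef_pos: [584.0, -247.2, 13.2]
tcp_rot: [-3.142, -0.0, 1.57]
contact_force: [-0.8, 0.3, -0.2]
opening: 0.475
grasp_force: 25.6
```

```bash

python3 -m jog '[{"x":0,"y":0,"z":0.1,"spin":0,"grip":0.65},{"x":0,"y":0,"z":0.1,"spin":0,"grip":0.65},{"x":0,"y":0,"z":0,"spin":0,"grip":0.65}]'
python3 -m jog '[{"x":0,"y":0,"z":0.1,"spin":0,"grip":0.65},{"x":0,"y":0,"z":0,"spin":0,"grip":0.65}]'
```

```text
clock: 9.22
eef_pos: [583.9, -247.2, 11.0]
tcp_rot: [-3.141, -0.0, 1.57]
contact_force: [0.8, 0.4, -1.0]
opening: 0.475
grasp_force: 25.6
clock: 9.38
eef_pos: [584.1, -247.3, 10.5]
tcp_rot: [3.142, 0.0, 1.57]
contact_force: [-1.1, 0.2, 1.9]
opening: 0.474
grasp_force: 25.7
```

Contact at TCP z ≈ 10.5, as predicted. I release slowly, then rise.

```bash

python3 -m jog '[{"x":0,"y":0,"z":0.05,"spin":0,"grip":0.5},{"x":0,"y":0,"z":0,"spin":0,"grip":0.45},{"x":0,"y":0,"z":0,"spin":0,"grip":0.4},{"x":0,"y":0,"z":0,"spin":0,"grip":0.3},{"x":0,"y":0,"z":0,"spin":0,"grip":0.2},{"x":0,"y":0,"z":0,"spin":0,"grip":0.15},{"x":0,"y":0,"z":0,"spin":0,"grip":0.15},{"x":0,"y":0,"z":0,"spin":0,"grip":0.15},{"x":0,"y":0,"z":-1,"spin":0,"grip":0.15},{"x":0,"y":0,"z":-2,"spin":0,"grip":0.15},{"x":0,"y":0,"z":-3,"spin":0,"grip":0.15},{"x":0,"y":0,"z":-3,"spin":0,"grip":0.15},{"x":0,"y":0,"z":-3,"spin":0,"grip":0.15},{"x":0,"y":0,"z":-2,"spin":0,"grip":0.15},{"x":0,"y":0,"z":0,"spin":0,"grip":0},{"x":0,"y":0,"z":0,"spin":0,"grip":0}]'
python3 - <<'E'
from h import *
s=sense();f=grab_frame("wrist");cv2.imwrite("pics/w5.png",f["pixels"])
import pickle;pickle.dump((s,f),open("w5.pkl","wb"))
E
```

```text
clock: 10.72
eef_pos: [584.9, -247.6, 151.9]
tcp_rot: [3.138, 0.001, 1.57]
contact_force: [0.4, -0.0, -1.0]
opening: 1.001
grasp_force: 0.0
```

View pics/w5.png

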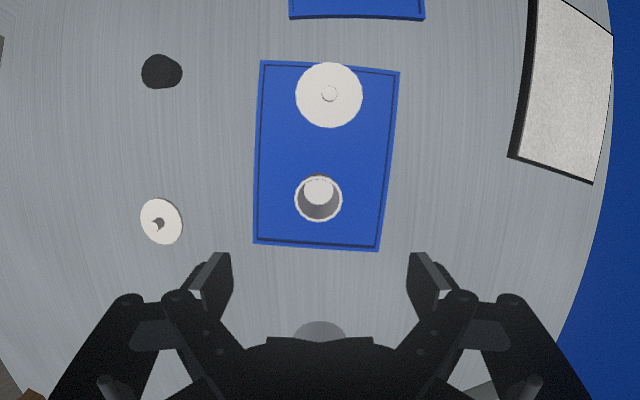

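The crucible stands upright in the tray, with its rim centred at (318,198). The lid disc is at (161,221) and stopper 1 at (161,71).

```bash
python3 - <<'E'
from h import *
import pickle
s,f=pickle.load(open("w5.pkl","rb"))
c=world(f,[(318.5,198),(294.5,198),(342.5,198),(318.5,175),(318.5,221)],40,s);print("cruc",c.round(1))
g=cv2.cvtColor(f["pixels"],cv2.COLOR_BGR2GRAY)
m=np.zeros_like(g);m[190:255,130:190]=g[190:255,130:190]>185
e=max(blobs(m,300),key=lambda b:b[0][4])
k=cv2.convexHull(cv2.findContours(e[2].astype(np.uint8),0,1)[0][0])[:,0]
w=world(f,k,4,s).astype(np.float32);print("lid",cv2.minEnclosingCircle(w),cv2.fitEllipse(w));
print(togo(s,cv2.minEnclosingCircle(w)[0],140))
E
```

```text
cruc [[ 585.  -246.1]
 [ 564.5 -246. ]
 [ 605.6 -246.2]
 [ 585.1 -226.1]
 [ 585.  -267. ]]
lid ((410.85693359375, -281.99578857421875), 26.67757797241211) ((410.870849609375, -282.018798828125), (52.705101013183594, 52.95762634277344), 63.81684112548828)
[ -3.45 -17.41   1.14]
```

```bash

python3 -m jog '[{"x":-0.5,"y":-2.4,"z":0,"spin":0,"grip":0},{"x":-0.6,"y":-3,"z":0,"spin":0,"grip":0},{"x":-0.6,"y":-3,"z":0,"spin":0,"grip":0},{"x":-0.6,"y":-3,"z":1,"spin":0,"grip":0},{"x":-0.6,"y":-3,"z":1.5,"spin":0,"grip":0},{"x":-0.55,"y":-3,"z":1.5,"spin":0,"grip":0},{"x":0,"y":0,"z":1,"spin":0,"grip":0},{"x":0,"y":0,"z":0,"spin":0,"grip":0},{"x":0,"y":0,"z":0,"spin":0,"grip":0}]'
python3 - <<'E'
from h import *
s=sense();f=grab_frame("wrist");cv2.imwrite("pics/w6.png",f["pixels"])
g=cv2.cvtColor(f["pixels"],cv2.COLOR_BGR2GRAY)
for st,ce,m in blobs(g>185,400):
    k=cv2.convexHull(cv2.findContours(m.astype(np.uint8),0,1)[0][0])[:,0]
    c=cv2.minEnclosingCircle(world(f,k,4,s).astype(np.float32))
    if abs(c[1]-27)<4: print(ce,c,togo(s,c[0],5))
E
```

```text
clock: 11.52
eef_pos: [409.7, -281.4, 99.0]
tcp_rot: [-3.14, -0.001, 1.57]
contact_force: [-0.3, -0.3, 0.6]
opening: 1.001
grasp_force: 0.0
[320.79196604 205.90267799] ((411.28070068359375, -282.1971130371094), 26.6693172454834) [-0.09  0.17  9.4 ]
```

```bash

python3 -m jog '[{"x":-0.08,"y":0.16,"z":2,"spin":0,"grip":0.3},{"x":0,"y":0,"z":2.5,"spin":0,"grip":0.5},{"x":0,"y":0,"z":2.2,"spin":0,"grip":0.5},{"x":0,"y":0,"z":1.4,"spin":0,"grip":0.5},{"x":0,"y":0,"z":0.7,"spin":0,"grip":0.5},{"x":0,"y":0,"z":0.3,"spin":0,"grip":0.5},{"x":0,"y":0,"z":0,"spin":0,"grip":0.6},{"x":0,"y":0,"z":0,"spin":0,"grip":0.7},{"x":0,"y":0,"z":0,"spin":0,"grip":0.8},{"x":0,"y":0,"z":0,"spin":0,"grip":0.9},{"x":0,"y":0,"z":0,"spin":0,"grip":1},{"x":0,"y":0,"z":0,"spin":0,"grip":1},{"x":0,"y":0,"z":0,"spin":0,"grip":1},{"x":0,"y":0,"z":0,"spin":0,"grip":1}]' 25
python3 -m jog '[{"x":0,"y":0,"z":-0.2,"spin":0,"grip":1},{"x":0,"y":0,"z":-0.4,"spin":0,"grip":1},{"x":0,"y":0,"z":-1,"spin":0,"grip":1},{"x":0,"y":0,"z":-2,"spin":0,"grip":1},{"x":0,"y":0,"z":-2.5,"spin":0,"grip":1},{"x":0,"y":0,"z":-2.5,"spin":0,"grip":1},{"x":0,"y":0,"z":0,"spin":0,"grip":1},{"x":0,"y":0,"z":0,"spin":0,"grip":1}]'
python3 - <<'E'
from h import *
s=sense();print(s["eef_pos"],togo(s,(585,-246.5),60));f=grab_frame("wrist");cv2.imwrite("pics/w7.png",f["pixels"])
E
```

```text
clock: 12.73
eef_pos: [412.3, -282.8, 9.7]
tcp_rot: [3.14, 0.001, 1.57]
contact_force: [1.5, 1.4, 7.1]
opening: 0.109
grasp_force: 24.6
clock: 13.4
eef_pos: [412.6, -283.1, 96.7]
tcp_rot: [3.139, 0.002, 1.57]
contact_force: [-0.3, 0.0, -0.5]
opening: 0.109
grasp_force: 24.4
[ 412.58957046 -283.14258972   96.74952856] [ 3.68 17.23  3.72]
```

View pics/w7.png

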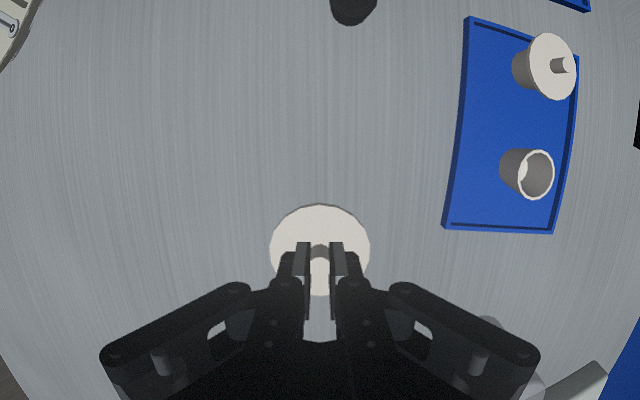

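The lid is held level, its disc spanning columns 269–371. I take it over the crucible.

```bash

python3 -m jog '[{"x":0.2,"y":1.2,"z":-0.5,"spin":0,"grip":1},{"x":0.5,"y":2.2,"z":-0.5,"spin":0,"grip":1},{"x":0.6,"y":3,"z":0,"spin":0,"grip":1},{"x":0.6,"y":3,"z":0,"spin":0,"grip":1},{"x":0.6,"y":3,"z":0,"spin":0,"grip":1},{"x":0.6,"y":2.6,"z":0,"spin":0,"grip":1},{"x":0.4,"y":1.5,"z":0.5,"spin":0,"grip":1},{"x":0.18,"y":0.7,"z":1,"spin":0,"grip":1},{"x":0,"y":0,"z":1,"spin":0,"grip":1},{"x":0,"y":0,"z":1,"spin":0,"grip":1},{"x":0,"y":0,"z":0,"spin":0,"grip":1},{"x":0,"y":0,"z":0,"spin":0,"grip":1}]'
python3 - <<'E'
from h import *
s=sense();print(s["eef_pos"],togo(s,(585.5,-246.8),50));f=grab_frame("wrist");cv2.imwrite("pics/w8.png",f["pixels"])
f=grab_frame("side");cv2.imwrite("pics/s8.png",f["pixels"])
E
```

```text
clock: 14.45
eef_pos: [581.7, -245.6, 68.4]
tcp_rot: [-3.139, -0.001, 1.57]
contact_force: [0.0, 0.9, -0.3]
opening: 0.111
grasp_force: 24.4
[ 581.67645751 -245.64442458   68.41031004] [-0.12  0.39  1.84]
```

View pics/w8.png

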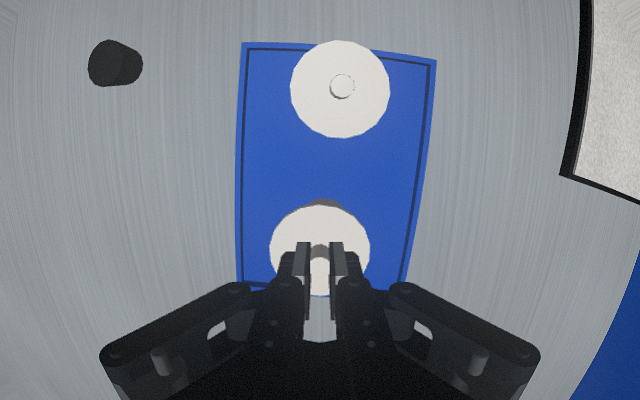

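The lid is above the crucible, whose edge shows behind it at columns 302–345. It is centred at about 323 against the lid's 320, which agrees with the +4 mm left to go. I lower it.

```bash

python3 -m jog '[{"x":-0.1,"y":0.37,"z":0.3,"spin":0,"grip":1},{"x":0,"y":0,"z":0.5,"spin":0,"grip":1},{"x":0,"y":0,"z":0.4,"spin":0,"grip":1},{"x":0,"y":0,"z":0.2,"spin":0,"grip":1},{"x":0,"y":0,"z":0,"spin":0,"grip":1},{"x":0,"y":0,"z":0,"spin":0,"grip":1}]'
python3 -m jog '[{"x":0,"y":0,"z":0.1,"spin":0,"grip":1},{"x":0,"y":0,"z":0.1,"spin":0,"grip":1},{"x":0,"y":0,"z":0,"spin":0,"grip":1}]'
python3 -m jog '[{"x":0,"y":0,"z":0.1,"spin":0,"grip":1},{"x":0,"y":0,"z":0,"spin":0,"grip":1}]'
```

```text
clock: 15.05
eef_pos: [587.1, -246.6, 55.5]
tcp_rot: [-3.141, -0.0, 1.57]
contact_force: [-1.2, -0.2, -0.0]
opening: 0.104
grasp_force: 24.4
clock: 15.3
eef_pos: [587.3, -246.7, 53.7]
tcp_rot: [-3.142, -0.0, 1.57]
contact_force: [0.7, 0.4, -0.7]
opening: 0.108
grasp_force: 24.4
clock: 15.47
eef_pos: [587.3, -246.7, 52.7]
tcp_rot: [-3.141, -0.0, 1.57]
contact_force: [-0.2, -0.4, -0.5]
opening: 0.108
grasp_force: 24.4
```

```bash

python3 -m jog '[{"x":0,"y":-0.12,"z":0.1,"spin":0,"grip":1},{"x":0,"y":0,"z":0.1,"spin":0,"grip":1},{"x":0,"y":0,"z":0,"spin":0,"grip":1}]'
python3 -m jog '[{"x":0,"y":0,"z":0.1,"spin":0,"grip":1},{"x":0,"y":0,"z":0,"spin":0,"grip":1}]'
```

```text
clock: 15.72
eef_pos: [585.9, -246.7, 50.6]
tcp_rot: [-3.141, -0.0, 1.57]
contact_force: [0.9, -0.3, 0.6]
opening: 0.109
grasp_force: 24.4
clock: 15.88
eef_pos: [586.3, -246.8, 50.1]
tcp_rot: [3.141, 0.0, 1.57]
contact_force: [-0.7, 0.0, 2.4]
opening: 0.107
grasp_force: 24.7
```

Contact. I release and rise.

```bash

python3 -m jog '[{"x":0,"y":0,"z":0.03,"spin":0,"grip":0.85},{"x":0,"y":0,"z":0,"spin":0,"grip":0.8},{"x":0,"y":0,"z":0,"spin":0,"grip":0.7},{"x":0,"y":0,"z":0,"spin":0,"grip":0.6},{"x":0,"y":0,"z":0,"spin":0,"grip":0.5},{"x":0,"y":0,"z":0,"spin":0,"grip":0.5},{"x":0,"y":0,"z":-0.5,"spin":0,"grip":0.5},{"x":0,"y":0,"z":-1.5,"spin":0,"grip":0.5},{"x":0,"y":0,"z":-2.5,"spin":0,"grip":0.5},{"x":0,"y":0,"z":-3,"spin":0,"grip":0.5},{"x":0,"y":0,"z":-2.5,"spin":0,"grip":0},{"x":0,"y":0,"z":0,"spin":0,"grip":0},{"x":0,"y":0,"z":0,"spin":0,"grip":0}]'
python3 - <<'E'
from h import *
import pickle
s=sense();f=grab_frame("wrist");cv2.imwrite("pics/w9.png",f["pixels"]);pickle.dump((s,f),open("w9.pkl","wb"))
g=cv2.cvtColor(f["pixels"],cv2.COLOR_BGR2GRAY)
for st,ce,m in blobs(g>185,400):
    k=cv2.convexHull(cv2.findContours(m.astype(np.uint8),0,1)[0][0])[:,0]
    c=cv2.minEnclosingCircle(world(f,k,44,s).astype(np.float32))
    if abs(c[1]-27)<5: print(ce,c)
print(togo(s,(437,-126),145))
E
```

```text
clock: 16.97
eef_pos: [587.2, -247.2, 151.5]
tcp_rot: [3.138, 0.001, 1.57]
contact_force: [-0.0, -0.4, -0.1]
opening: 0.902
grasp_force: 0.0
[325.64144737  94.85227273] ((593.447509765625, -159.30096435546875), 26.654052734375)
[529.04068522 130.48179872] ((785.9378051757812, -173.68246459960938), 31.016983032226562)
[317.69424965 199.22545582] ((586.6087036132812, -246.3898468017578), 26.657651901245117)
[ 12.11 -15.03   0.58]
```

View pics/w9.png

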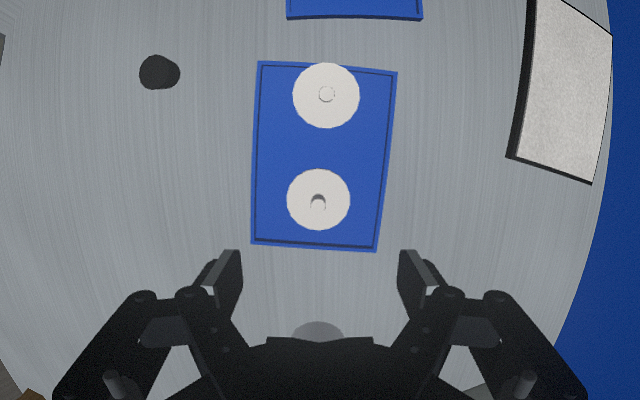

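The lid sits on the crucible, centred within 2 mm and at the right height (radius 26.7 at z = 44). Next is stopper 1, located by fitting its silhouette.

```bash
cat >> h.py <<'E'
from scipy.optimize import least_squares
def proj(f,s,P):
    """world points -> wrist pixels"""
    K=f["camera_matrix"];Rt=Ro.from_euler("xyz",s["tcp_rot"]).as_matrix();T=np.linalg.inv(f["T_tool_cam"])
    c=((P-s["eef_pos"])@Rt)@T[:3,:3].T+T[:3,3];r=np.linalg.norm(c[:,:2],axis=1)
    return K[:2,2]+K[0,0]*(c[:,:2].T/r*np.arctan2(r,c[:,2])).T
def stopper(s,f,guess,z0=0):
    a=np.linspace(0,6.283,90);C=np.c_[np.cos(a),np.sin(a),0*a]
    def box(v):
        q=proj(f,s,np.r_[C*17+[v[0],v[1],z0+32],C*14+[v[0],v[1],z0]]);return np.r_[q.min(0),q.max(0)]
    g=cv2.cvtColor(f["pixels"],cv2.COLOR_BGR2GRAY);b=box(guess);c=(b[:2]+b[2:])/2
    L=[e for e in blobs(g<75,300) if np.hypot(*(e[1]-c))<45 and e[0][4]<6000]
    if not L: return None
    t=min(L,key=lambda e:np.hypot(*(e[1]-c)))[0];t=np.r_[t[:2],t[:2]+t[2:4]-1]
    r=least_squares(lambda v:box(v)-t,guess);return r.x,np.abs(r.fun).max()
E
python3 -m jog '[{"x":1,"y":-1.2,"z":0,"spin":0,"grip":0},{"x":2,"y":-2.5,"z":0,"spin":0,"grip":0},{"x":2,"y":-2.5,"z":0,"spin":0,"grip":0},{"x":2,"y":-2.5,"z":0,"spin":0,"grip":0},{"x":2,"y":-2.5,"z":0.3,"spin":0,"grip":0},{"x":2,"y":-2.5,"z":0.3,"spin":0,"grip":0},{"x":1.1,"y":-1.3,"z":0,"spin":0,"grip":0},{"x":0,"y":0,"z":0,"spin":0,"grip":0},{"x":0,"y":0,"z":0,"spin":0,"grip":0}]'
python3 - <<'E'
from h import *
s=sense();f=grab_frame("wrist");r=stopper(s,f,(437,-126));print(r);print(togo(s,r[0],4))
E
```

```text
clock: 17.77
eef_pos: [435.3, -125.1, 142.8]
tcp_rot: [-3.14, -0.0, 1.571]
contact_force: [-0.5, 0.2, 0.1]
opening: 0.999
grasp_force: 0.0
(array([ 435.75568465, -126.24832374]), np.float64(1.4154231054899924))
[-0.12  0.07 13.88]
```

```bash

python3 -m jog '[{"x":-0.11,"y":0.05,"z":2,"spin":0,"grip":0},{"x":0,"y":0,"z":3,"spin":0,"grip":0},{"x":0,"y":0,"z":3,"spin":0,"grip":0},{"x":0,"y":0,"z":2.5,"spin":0,"grip":0},{"x":0,"y":0,"z":2,"spin":0,"grip":0},{"x":0,"y":0,"z":1,"spin":0,"grip":0},{"x":0,"y":0,"z":0.5,"spin":0,"grip":0},{"x":0,"y":0,"z":0,"spin":0,"grip":0.3},{"x":0,"y":0,"z":0,"spin":0,"grip":0.5},{"x":0,"y":0,"z":0,"spin":0,"grip":0.75},{"x":0,"y":0,"z":0,"spin":0,"grip":0.75},{"x":0,"y":0,"z":0,"spin":0,"grip":0.75},{"x":0,"y":0,"z":0,"spin":0,"grip":0.75},{"x":0,"y":0,"z":0,"spin":0,"grip":0.75},{"x":0,"y":0,"z":0,"spin":0,"grip":0.75}]' 25
python3 -m jog '[{"x":0,"y":0,"z":-0.5,"spin":0,"grip":0.75},{"x":0,"y":0,"z":-1.5,"spin":0,"grip":0.75},{"x":0.4,"y":1,"z":-2.5,"spin":0,"grip":0.75},{"x":1,"y":2.2,"z":-2.5,"spin":0,"grip":0.75},{"x":1.3,"y":3,"z":-2,"spin":0,"grip":0.75},{"x":1.3,"y":3,"z":0,"spin":0,"grip":0.75},{"x":1.3,"y":3,"z":0,"spin":0,"grip":0.75},{"x":1.3,"y":3,"z":0,"spin":0,"grip":0.75},{"x":1.1,"y":2.2,"z":0,"spin":0,"grip":0.75},{"x":0.3,"y":0.7,"z":1,"spin":0,"grip":0.75},{"x":0,"y":0,"z":2,"spin":0,"grip":0.75},{"x":0,"y":0,"z":2,"spin":0,"grip":0.75},{"x":0,"y":0,"z":0,"spin":0,"grip":0.75},{"x":0,"y":0,"z":0,"spin":0,"grip":0.75}]'
python3 - <<'E'
from h import *
s=sense();print(togo(s,(618,-46),9));f=grab_frame("wrist");cv2.imwrite("pics/w10.png",f["pixels"])
E
```

```text
clock: 19.07
eef_pos: [437.4, -127.0, 4.4]
tcp_rot: [3.14, 0.001, 1.57]
contact_force: [-1.1, -0.2, 6.5]
opening: 0.377
grasp_force: 24.3
clock: 20.23
eef_pos: [615.9, -47.0, 42.5]
tcp_rot: [-3.138, -0.0, 1.57]
contact_force: [0.6, 0.4, -0.5]
opening: 0.378
grasp_force: 25.0
[0.1  0.22 3.35]
```

View pics/w10.png

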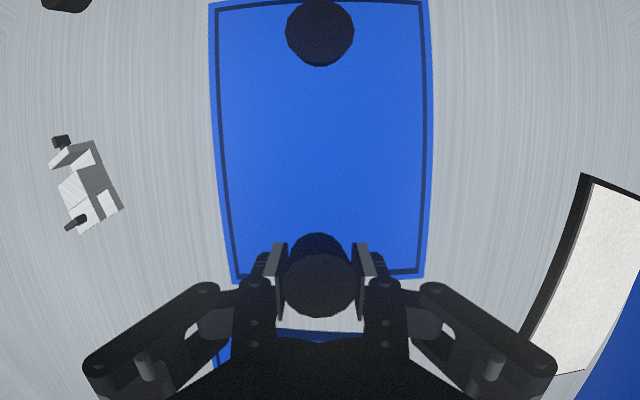

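Stopper 1 is held upright over its tray, top at (318,285). The sample is at (320,33), and the landing spot is near row 231, inside the near wall at row 275. I set it down.

```bash

python3 -m jog '[{"x":0.1,"y":0.15,"z":1,"spin":0,"grip":0.75},{"x":0,"y":0,"z":1.2,"spin":0,"grip":0.75},{"x":0,"y":0,"z":0.6,"spin":0,"grip":0.75},{"x":0,"y":0,"z":0.3,"spin":0,"grip":0.75},{"x":0,"y":0,"z":0.1,"spin":0,"grip":0.75},{"x":0,"y":0,"z":0.1,"spin":0,"grip":0.75},{"x":0,"y":0,"z":0,"spin":0,"grip":0.75}]'
python3 -m jog '[{"x":0,"y":0,"z":0.1,"spin":0,"grip":0.75},{"x":0,"y":0,"z":0,"spin":0,"grip":0.75}]'
```

```text
clock: 20.87
eef_pos: [619.3, -45.8, 10.5]
tcp_rot: [3.142, -0.0, 1.57]
contact_force: [-0.4, 0.1, 0.0]
opening: 0.378
grasp_force: 25.0
clock: 21.03
eef_pos: [619.4, -45.9, 9.7]
tcp_rot: [3.141, 0.0, 1.57]
contact_force: [0.5, 0.4, -0.0]
opening: 0.379
grasp_force: 25.0
```

```bash

python3 -m jog '[{"x":0,"y":0,"z":0.1,"spin":0,"grip":0.75},{"x":0,"y":0,"z":0.05,"spin":0,"grip":0.75},{"x":0,"y":0,"z":0,"spin":0,"grip":0.55},{"x":0,"y":0,"z":0,"spin":0,"grip":0.45},{"x":0,"y":0,"z":0,"spin":0,"grip":0.35},{"x":0,"y":0,"z":0,"spin":0,"grip":0.2},{"x":0,"y":0,"z":0,"spin":0,"grip":0.2},{"x":0,"y":0,"z":-0.5,"spin":0,"grip":0.2},{"x":0,"y":0,"z":-2,"spin":0,"grip":0.2},{"x":0,"y":0,"z":-3,"spin":0,"grip":0.2},{"x":0,"y":0,"z":-3,"spin":0,"grip":0.2},{"x":0,"y":0,"z":-3,"spin":0,"grip":0.2},{"x":0,"y":0,"z":-2,"spin":0,"grip":0},{"x":0,"y":0,"z":0,"spin":0,"grip":0}]'
python3 - <<'E'
from h import *
s=sense();f=grab_frame("wrist");print(stopper(s,f,(619,-46),4),togo(s,(439,132),145))
E
python3 -m jog '[{"x":1,"y":-1,"z":0,"spin":0,"grip":0},{"x":2.4,"y":-2.4,"z":0,"spin":0,"grip":0},{"x":2.4,"y":-2.4,"z":0,"spin":0,"grip":0},{"x":2.4,"y":-2.4,"z":0,"spin":0,"grip":0},{"x":2.4,"y":-2.4,"z":0,"spin":0,"grip":0},{"x":2.4,"y":-2.4,"z":0,"spin":0,"grip":0},{"x":2.4,"y":-2.4,"z":0,"spin":0,"grip":0},{"x":2.4,"y":-2.5,"z":0,"spin":0,"grip":0},{"x":0,"y":0,"z":0,"spin":0,"grip":0},{"x":0,"y":0,"z":0,"spin":0,"grip":0}]'
python3 - <<'E'
from h import *
s=sense();f=grab_frame("wrist");r=stopper(s,f,(439,132));print(r);print(togo(s,r[0],3.5))
E
```

```text
clock: 22.2
eef_pos: [622.1, -46.1, 148.3]
tcp_rot: [3.134, 0.001, 1.57]
contact_force: [0.5, 0.4, 0.3]
opening: 0.998
grasp_force: 0.0
(array([618.48395297, -45.35625178]), np.float64(0.5971607030785719)) [ 17.8  -18.32   0.18]
clock: 23.08
eef_pos: [437.6, 133.1, 141.9]
tcp_rot: [-3.139, 0.001, 1.573]
contact_force: [0.5, -0.5, 0.1]
opening: 0.996
grasp_force: 0.0
(array([436.71119599, 133.49756959]), np.float64(1.0112092263814816))
[ 0.05 -0.06 13.84]
```

```bash

python3 -m jog '[{"x":0.05,"y":-0.06,"z":2,"spin":0,"grip":0},{"x":0,"y":0,"z":3,"spin":0,"grip":0},{"x":0,"y":0,"z":3,"spin":0,"grip":0},{"x":0,"y":0,"z":2.5,"spin":0,"grip":0},{"x":0,"y":0,"z":1.8,"spin":0,"grip":0},{"x":0,"y":0,"z":1,"spin":0,"grip":0},{"x":0,"y":0,"z":0.5,"spin":0,"grip":0},{"x":0,"y":0,"z":0,"spin":0,"grip":0.3},{"x":0,"y":0,"z":0,"spin":0,"grip":0.5},{"x":0,"y":0,"z":0,"spin":0,"grip":0.75},{"x":0,"y":0,"z":0,"spin":0,"grip":0.75},{"x":0,"y":0,"z":0,"spin":0,"grip":0.75},{"x":0,"y":0,"z":0,"spin":0,"grip":0.75},{"x":0,"y":0,"z":0,"spin":0,"grip":0.75},{"x":0,"y":0,"z":0,"spin":0,"grip":0.75}]' 25
python3 -m jog '[{"x":0,"y":0,"z":-0.5,"spin":0,"grip":0.75},{"x":0,"y":0,"z":-1.5,"spin":0,"grip":0.75},{"x":0,"y":0,"z":-2.5,"spin":0,"grip":0.75},{"x":-0.7,"y":1,"z":-2.5,"spin":0,"grip":0.75},{"x":-1.6,"y":2.3,"z":-2,"spin":0,"grip":0.75},{"x":-2,"y":3,"z":0,"spin":0,"grip":0.75},{"x":-2,"y":3,"z":0,"spin":0,"grip":0.75},{"x":-2,"y":3,"z":0,"spin":0,"grip":0.75},{"x":-2,"y":3,"z":0,"spin":0,"grip":0.75},{"x":-1.6,"y":2,"z":0,"spin":0,"grip":0.75},{"x":-0.55,"y":0.6,"z":1,"spin":0,"grip":0.75},{"x":0,"y":0,"z":2,"spin":0,"grip":0.75},{"x":0,"y":0,"z":2,"spin":0,"grip":0.75},{"x":0,"y":0,"z":0,"spin":0,"grip":0.75},{"x":0,"y":0,"z":0,"spin":0,"grip":0.75}]'
python3 - <<'E'
from h import *
s=sense();print(togo(s,(616.3,8.6),10))
E
```

```text
clock: 24.38
eef_pos: [440.3, 133.0, 5.7]
tcp_rot: [3.14, -0.0, 1.57]
contact_force: [-0.8, 0.5, 6.6]
opening: 0.376
grasp_force: 24.6
clock: 25.63
eef_pos: [617.0, 8.4, 44.1]
tcp_rot: [-3.138, -0.0, 1.571]
contact_force: [0.1, 0.2, 0.8]
opening: 0.373
grasp_force: 25.1
[ 0.02 -0.06  3.41]
```

```bash

python3 -m jog '[{"x":0,"y":0,"z":1,"spin":0,"grip":0.75},{"x":0,"y":0,"z":1.2,"spin":0,"grip":0.75},{"x":0,"y":0,"z":0.6,"spin":0,"grip":0.75},{"x":0,"y":0,"z":0.3,"spin":0,"grip":0.75},{"x":0,"y":0,"z":0.15,"spin":0,"grip":0.75},{"x":0,"y":0,"z":0.1,"spin":0,"grip":0.75},{"x":0,"y":0,"z":0,"spin":0,"grip":0.75}]'
python3 -m jog '[{"x":0,"y":0,"z":0.1,"spin":0,"grip":0.75},{"x":0,"y":0,"z":0,"spin":0,"grip":0.75}]'
```

```text
clock: 26.22
eef_pos: [618.8, 8.2, 11.5]
tcp_rot: [3.141, -0.0, 1.57]
contact_force: [0.3, -0.7, 0.1]
opening: 0.378
grasp_force: 25.1
clock: 26.38
eef_pos: [618.9, 8.1, 10.7]
tcp_rot: [3.141, -0.0, 1.57]
contact_force: [-0.5, 0.1, 0.3]
opening: 0.377
grasp_force: 25.1
```

```bash

python3 -m jog '[{"x":0,"y":0,"z":0.1,"spin":0,"grip":0.75},{"x":0,"y":0,"z":0.06,"spin":0,"grip":0.75},{"x":0,"y":0,"z":0,"spin":0,"grip":0.55},{"x":0,"y":0,"z":0,"spin":0,"grip":0.45},{"x":0,"y":0,"z":0,"spin":0,"grip":0.35},{"x":0,"y":0,"z":0,"spin":0,"grip":0.2},{"x":0,"y":0,"z":0,"spin":0,"grip":0.2},{"x":0,"y":0,"z":-0.5,"spin":0,"grip":0.2},{"x":0,"y":0,"z":-2,"spin":0,"grip":0.2},{"x":0,"y":0,"z":-3,"spin":0,"grip":0.2},{"x":0,"y":0,"z":-3,"spin":0,"grip":0.2},{"x":0,"y":0,"z":-3,"spin":0,"grip":0.2},{"x":0,"y":0,"z":-2,"spin":0,"grip":0},{"x":0,"y":0,"z":0,"spin":0,"grip":0}]'
python3 - <<'E'
from h import *
s=sense();f=grab_frame("wrist");print(stopper(s,f,(618,8),4),togo(s,(449,-14),150))
E
python3 -m jog '[{"x":-0.2,"y":-1.4,"z":0,"spin":0,"grip":0},{"x":-0.4,"y":-3,"z":0,"spin":0,"grip":0},{"x":-0.4,"y":-3,"z":0,"spin":0,"grip":0},{"x":-0.4,"y":-3,"z":0,"spin":0,"grip":0},{"x":-0.4,"y":-3,"z":0,"spin":0,"grip":0},{"x":-0.4,"y":-3,"z":0,"spin":0,"grip":0},{"x":0,"y":-0.6,"z":0,"spin":0,"grip":0},{"x":0,"y":0,"z":0,"spin":0,"grip":0},{"x":0,"y":0,"z":0,"spin":0,"grip":0}]'
python3 - <<'E'
from h import *
import pickle
s=sense();f=grab_frame("wrist");pickle.dump((s,f),open("w11.pkl","wb"))
cv2.imwrite("pics/w11.png",cv2.resize(f["pixels"][110:290,200:440],None,fx=3,fy=3,interpolation=2))
E
```

```text
clock: 27.55
eef_pos: [621.6, 8.2, 149.2]
tcp_rot: [3.134, -0.0, 1.57]
contact_force: [1.4, -0.3, -0.2]
opening: 0.997
grasp_force: 0.0
(array([617.05659189,   8.75033064]), np.float64(0.5218063534786381)) [ -2.23 -17.25  -0.21]
clock: 28.35
eef_pos: [449.2, -13.7, 143.8]
tcp_rot: [3.141, -0.0, 1.57]
contact_force: [0.9, -1.5, 0.4]
opening: 1.001
grasp_force: 0.0
```

View pics/w11.png

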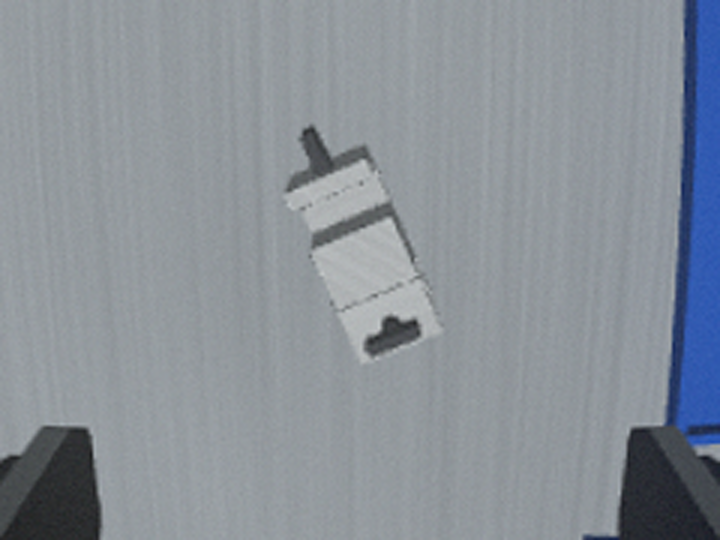

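The boss stands clearly in view. Its middle block's top has corners (311,250), (390,217), (417,279) and (338,311) in the crop, the end screw points up-left and the top screw is at the bottom.

```bash
python3 - <<'E'
from h import *
import pickle
s,f=pickle.load(open("w11.pkl","rb"))
c=np.array([(311,250),(390,217),(417,279),(338,311)])/3+[200,110]
w=world(f,c,30,s);print(w.round(1),w.mean(0))
print([np.linalg.norm(w[i]-w[(i+1)%4]).round(1) for i in range(4)])
for v in (w[1]-w[0],w[2]-w[3],w[0]-w[3],w[1]-w[2]): print(np.degrees(np.arctan2(v[1],v[0])))
print(s["tcp_rot"],togo(s,w.mean(0),6))
E
```

```text
[[436.3  -8.5]
 [458.8   1.1]
 [466.8 -17.2]
 [443.9 -26.9]] [451.45678303 -12.86291627]
[np.float64(24.5), np.float64(19.9), np.float64(24.8), np.float64(19.9)]
23.09292387267733
22.891744114380476
112.38844003182442
113.39068635306228
[ 3.14104170e+00 -2.24962886e-05  1.57012873e+00] [ 0.09  0.22 13.78]
```

```bash

python3 -m jog '[{"x":0.09,"y":0.2,"z":0,"spin":0,"grip":0},{"x":0,"y":0,"z":2,"spin":-0.1,"grip":0},{"x":0,"y":0,"z":2.5,"spin":-0.1,"grip":0},{"x":0,"y":0,"z":2.5,"spin":-0.1,"grip":0},{"x":0,"y":0,"z":1,"spin":-0.101,"grip":0},{"x":0,"y":0,"z":0,"spin":0,"grip":0},{"x":0,"y":0,"z":0,"spin":0,"grip":0}]' 35
python3 - <<'E'
from h import *
s=sense();print(togo(s,(451.5,-12.9),5))
E
```

```text
clock: 28.98
eef_pos: [451.2, -12.7, 63.4]
tcp_rot: [-3.141, -0.001, 1.968]
contact_force: [0.5, -0.0, 0.7]
opening: 1.003
grasp_force: 0.0
[-0.03  0.03  5.84]
```

```bash

python3 -m jog '[{"x":-0.03,"y":0.03,"z":2,"spin":0,"grip":0},{"x":0,"y":0,"z":2,"spin":0,"grip":0},{"x":0,"y":0,"z":1.2,"spin":0,"grip":0},{"x":0,"y":0,"z":0.6,"spin":0,"grip":0},{"x":0,"y":0,"z":0,"spin":0,"grip":0},{"x":0,"y":0,"z":0,"spin":0,"grip":0.3},{"x":0,"y":0,"z":0,"spin":0,"grip":0.5},{"x":0,"y":0,"z":0,"spin":0,"grip":0.65},{"x":0,"y":0,"z":0,"spin":0,"grip":0.85},{"x":0,"y":0,"z":0,"spin":0,"grip":0.85},{"x":0,"y":0,"z":0,"spin":0,"grip":0.85},{"x":0,"y":0,"z":0,"spin":0,"grip":0.85},{"x":0,"y":0,"z":0,"spin":0,"grip":0.85},{"x":0,"y":0,"z":0,"spin":0,"grip":0.85}]' 40
python3 -m jog '[{"x":0,"y":0,"z":-0.5,"spin":0,"grip":0.85},{"x":0,"y":0,"z":-1.5,"spin":0,"grip":0.85},{"x":0,"y":0,"z":-2.5,"spin":0,"grip":0.85},{"x":0,"y":0,"z":-2.5,"spin":0.06,"grip":0.85},{"x":0,"y":0,"z":-2,"spin":0.1,"grip":0.85},{"x":0,"y":0,"z":0,"spin":0.1,"grip":0.85},{"x":0,"y":0,"z":0,"spin":0.085,"grip":0.85},{"x":0,"y":0,"z":0,"spin":0,"grip":0.85},{"x":0,"y":0,"z":0,"spin":0,"grip":0.85}]'
python3 - <<'E'
from h import *
s=sense();print(togo(s,(612,203.8),50))
E
```

```text
clock: 30.15
eef_pos: [451.5, -13.0, 6.6]
tcp_rot: [3.141, 0.0, 1.971]
contact_force: [-1.5, -0.2, 7.6]
opening: 0.299
grasp_force: 39.5
clock: 30.9
eef_pos: [450.9, -13.0, 96.1]
tcp_rot: [3.142, -0.0, 1.629]
contact_force: [-0.1, 0.0, -1.5]
opening: 0.295
grasp_force: 39.7
[20.71 17.35  4.61]
```

```bash

python3 -m jog '[{"x":1,"y":0.8,"z":0,"spin":0,"grip":0.85},{"x":2,"y":1.7,"z":0,"spin":0,"grip":0.85},{"x":2.4,"y":2,"z":0,"spin":0,"grip":0.85},{"x":2.4,"y":2,"z":0,"spin":0,"grip":0.85},{"x":2.4,"y":2,"z":0,"spin":0,"grip":0.85},{"x":2.4,"y":2,"z":0,"spin":0,"grip":0.85},{"x":2.4,"y":2,"z":0,"spin":0,"grip":0.85},{"x":2.4,"y":2,"z":0,"spin":0,"grip":0.85},{"x":2,"y":1.7,"z":0,"spin":0,"grip":0.85},{"x":1.3,"y":1.1,"z":1,"spin":0,"grip":0.85},{"x":0,"y":0,"z":2,"spin":0,"grip":0.85},{"x":0,"y":0,"z":1.6,"spin":0,"grip":0.85},{"x":0,"y":0,"z":0,"spin":0,"grip":0.85},{"x":0,"y":0,"z":0,"spin":0,"grip":0.85}]'
python3 - <<'E'
from h import *
s=sense();print(togo(s,(612,203.8),11));f=grab_frame("wrist");cv2.imwrite("pics/w12.png",f["pixels"])
E
```

```text
clock: 32.07
eef_pos: [611.3, 203.6, 48.6]
tcp_rot: [-3.139, 0.001, 1.628]
contact_force: [0.3, -0.3, -0.4]
opening: 0.291
grasp_force: 39.6
[0.02 0.08 3.76]
```

View pics/w12.png

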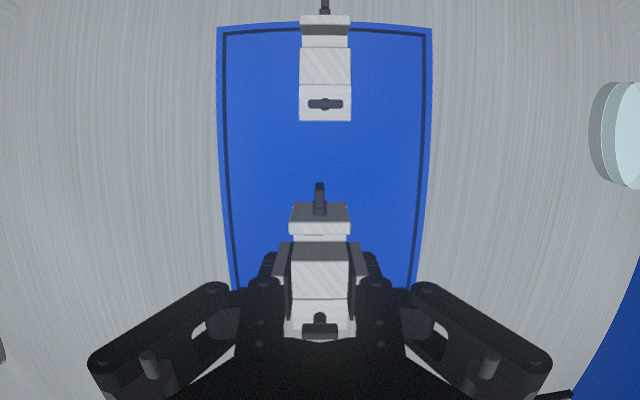

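The boss is held straight over its tray, its middle block at (320,280). The sample is clear of it at rows 15–120. I lower it.

```bash

python3 -m jog '[{"x":0,"y":0,"z":1,"spin":0,"grip":0.85},{"x":0,"y":0,"z":1.4,"spin":0,"grip":0.85},{"x":0,"y":0,"z":0.6,"spin":0,"grip":0.85},{"x":0,"y":0,"z":0.4,"spin":0,"grip":0.85},{"x":0,"y":0,"z":0.2,"spin":0,"grip":0.85},{"x":0,"y":0,"z":0,"spin":0,"grip":0.85},{"x":0,"y":0,"z":0,"spin":0,"grip":0.85}]'
python3 -m jog '[{"x":0,"y":0,"z":0.1,"spin":0,"grip":0.85},{"x":0,"y":0,"z":0,"spin":0,"grip":0.85}]'
```

```text
clock: 32.7
eef_pos: [612.5, 203.2, 14.0]
tcp_rot: [3.141, -0.0, 1.626]
contact_force: [0.6, -0.2, -0.2]
opening: 0.296
grasp_force: 39.6
clock: 32.87
eef_pos: [612.6, 203.3, 13.2]
tcp_rot: [3.141, -0.0, 1.626]
contact_force: [0.1, -0.8, -2.1]
opening: 0.294
grasp_force: 39.6
```

```bash

python3 -m jog '[{"x":0,"y":0,"z":0.1,"spin":0,"grip":0.85},{"x":0,"y":0,"z":0.1,"spin":0,"grip":0.85},{"x":0,"y":0,"z":0,"spin":0,"grip":0.85}]'
python3 -m jog '[{"x":0,"y":0,"z":0.08,"spin":0,"grip":0.85},{"x":0,"y":0,"z":0,"spin":0,"grip":0.85}]'
```

```text
clock: 33.12
eef_pos: [612.2, 203.2, 10.8]
tcp_rot: [-3.141, 0.0, 1.626]
contact_force: [-0.2, 1.2, -1.3]
opening: 0.297
grasp_force: 39.6
clock: 33.28
eef_pos: [612.3, 203.2, 10.6]
tcp_rot: [-3.142, 0.0, 1.626]
contact_force: [-2.3, 0.2, 4.2]
opening: 0.295
grasp_force: 40.3
```

Contact. I release, rise and check everything.

```bash

python3 -m jog '[{"x":0,"y":0,"z":0,"spin":0,"grip":0.65},{"x":0,"y":0,"z":0,"spin":0,"grip":0.5},{"x":0,"y":0,"z":0,"spin":0,"grip":0.4},{"x":0,"y":0,"z":0,"spin":0,"grip":0.3},{"x":0,"y":0,"z":0,"spin":0,"grip":0.3},{"x":0,"y":0,"z":-0.5,"spin":0,"grip":0.3},{"x":0,"y":0,"z":-2,"spin":0,"grip":0.3},{"x":0,"y":0,"z":-3,"spin":0,"grip":0.3},{"x":0,"y":0,"z":-3,"spin":0,"grip":0.3},{"x":0,"y":-2,"z":-3,"spin":0,"grip":0.3},{"x":0,"y":-3,"z":-3,"spin":0,"grip":0},{"x":0,"y":-3,"z":-3,"spin":0,"grip":0},{"x":0,"y":-3,"z":-2,"spin":0,"grip":0},{"x":0,"y":-3,"z":0,"spin":0,"grip":0},{"x":0,"y":-3,"z":0,"spin":0,"grip":0},{"x":0,"y":-3,"z":0,"spin":0,"grip":0},{"x":0,"y":0,"z":0,"spin":0,"grip":0},{"x":0,"y":0,"z":0,"spin":0,"grip":0},{"x":0,"y":0,"z":0,"spin":0,"grip":0}]'
python3 - <<'E'
from h import *
f=grab_frame("scene");cv2.imwrite("pics/end.png",cv2.resize(f["pixels"][100:350,160:480],None,fx=2.4,fy=2.4,interpolation=2))
E
```

```text
clock: 34.87
eef_pos: [414.5, 192.6, 204.7]
tcp_rot: [3.14, -0.001, 1.627]
contact_force: [0.6, 0.3, 0.2]
opening: 1.001
grasp_force: 0.0
```

View pics/end.png

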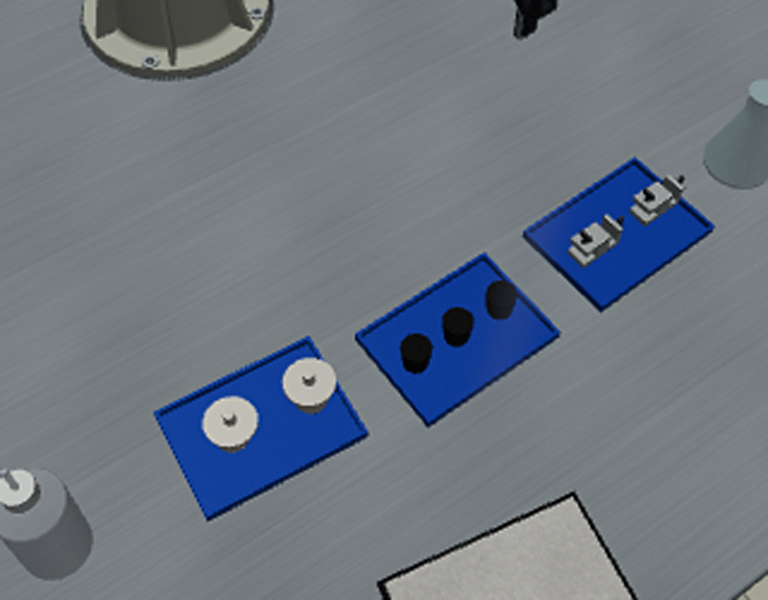

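The final view shows every piece upright in its tray: lidded crucible at (230,430), stoppers at (416,352) and (457,326), boss at (595,240). The flask and bottle stand in place.

```bash
python3 -c "
from rig import *
print(sign_off())"
```

```text
the job is handed in; nothing more can be done
None
```

The job is handed in at about 35 s of the 125 s limit: both stoppers, the boss-head and the lidded crucible stand upright in their trays in the final picture, and the flask and wash bottle were left alone (sign-off gave no verdict).

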